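# Clamp a re-glued carton in the stock-room bench clamp

### The arm

A 6-joint arm with a two-finger parallel gripper is mounted at the origin on the work surface. World frame = base frame: x ahead of the robot, y to its left, z up, the work surface at z = 0. Lengths are in m, angles in degrees, forces in N, time in s.
With the tool pointing down it reaches from about 0.35 to 0.875 m from the base axis. Payload 4.2 kg.
Tool frame: the origin (TCP) lies on the centre line of the jaws, within the pads' length; the fingertips stand 19 mm ahead of it and the grasp point (between the pads) is the TCP; x points along the fingers, y is the direction in which the jaws open and shut, and the axes are right-handed (so a half turn about x gives the same grasp; the last joint's range is limited). The gripper opens to 87 mm and grips with 3 to 60 N. Pads are 19 mm wide; open, the fingers measure 117 mm over their backs; the gripper's body (75 mm by 190 mm) begins 51 mm behind the grasp point.
Start: joints at [-50.329, 22.042, 0.453, 0, -68.411, -14.817], TCP at [0.263, -0.567, 0.205] pointing down, gripper open.
Joint ranges: [-179.83, 179.83], [-69.29, 118.12], [-61.27, 80.66], [-181.25, 117.63], [-171.15, -9.14], [-177.46, 177.46]. Speed limits (degrees/s): [159.86, 159.86, 180, 180, 180, 180].

### API

Orientations are given as a 3x3 rotation matrix whose columns are the frame's x, y, z axes.
In Python, from station import r, viewer, job, spotter gives the robot as it stands.
- The arm moves only by the tool play_rows, never from a script. Its argument "commands" is a list of rows, each an object of numbers: "fingers": the gripper command: -1 is fully open, 1 is shut, values between are in proportion; "tx", "ty", "tz": the shift along the tool's x, y, z normalised to -1 to 1, where 1 is 750 mm; "ax", "ay", "az": the turn, a rotation vector about the tool's x, y, z normalised to -1 to 1, where 1 is pi rad. In form: [{"fingers": .., "tx": .., "ty": .., "tz": .., "ax": .., "ay": .., "az": ..}, ...]. A call has 1 to 5 rows; each row is the pose to reach, as a shift and turn from the pose commanded when the call began, along the tool's axes at that moment, turning the shorter way round; what a row does not reach only later rows make up. A row lasts 1/12 s, in which the tool goes at most 41.7 mm and 7.16 degrees, less where a joint would pass 70% of its speed; a pose out of reach is approached as far as the arm can. A call with a number of a shift or a turn outside -1 to 1 is refused whole. A call with a gripper value outside its range is refused whole. The fingers move at their own pace and stop on an object; the grip force is fixed at half the most. Time passes only in rows, so rows that repeat a pose let the fingers close. It gives the time, the measured TCP pose, the force and the opening at its end, in the units of the state.
- r.sense(): the state, without advancing time (a new reading comes with each control period).
- viewer.capture(name): name is "scene" or "top" or "wrist"; returns a dict with "image" (400x640x3 uint8, red, green, blue), "fx", "fy", "cx", "cy" (pixels), "dist" ([k1, k2, p1, p2, k3] as OpenCV has them; the pictures are not rectified), "R" (3x3) and "t" (3): a world point X has camera coordinates R X + t; the wrist camera has in their place "mount" (4x4, takes a point from camera to tool coordinates, whose origin is the TCP and whose axes are the tool frame's). Camera axes: x right, y down, z forward; pixel columns grow to the right and rows downward; lengths in m; the calibration is good to about 2 mm. A picture is of the moment at which its call begins: read the wrist's pose just before it. There is no depth.
- job.finish_job(): hands the job in, once; it reports no verdict.
Trained networks look in a picture, given as the dict that the camera call returned (one of the last four; its "shot" number tells which), for a name from the list of things; names that differ only in an ending like _2 or _b are one class to them, and where a whole thing is asked for, a point or a joint stands for the part that bears it (a point fixed in the world has none). Each returns a list of dicts, best first, with "score" (0 to 1); they miss things now and then, are a little off and sometimes report something else, mostly with a low value. They report only what shows in the picture. A call takes as long as a camera call. They do not tell look-alikes from the thing itself.
- spotter.find_in(name, picture): "uv" ([column, row] in pixels, amid what is visible of it).
- spotter.silhouettes(name, picture): "region" (400x640 bool, what is visible of it) and "uv" ([column, row] in pixels, amid what is visible of it).
The state is a dict: "time_s": time; "joints": joint angles; "joint_velocities": joint speeds; "effort": joint torques, N m; "tcp_pos": TCP position; "ee_rot": TCP orientation; "wrist_force": force on the tool from outside, world axes, zero at the start; "moment": the same for the moment, N m; "gripper_width": opening from 0.0 (shut) to 1.0 (fully open).
Only numpy, scipy, OpenCV 4.12 (cv2) and the standard library are available. Lean on these libraries where they do the work, as an engineer would, in place of code of your own. Each camera call takes 0.05 s, during which the arm holds its last target. There are 200 camera calls.

### The job

Set the small, nearly cube-shaped carton upright on the wooden bed of the bench clamp, between the open jaws, and let go of it. Then pump the clamp's trigger paddle, moving the jaw by the trigger alone, until the sliding jaw presses the carton against the fixed jaw and its sprung face is pushed about half-way in, never all the way, for that crushes the carton. Finish while still holding the paddle pressed down, and leave the other loose cartons where they stand.

Things in the scene. Friction and masses are not known exactly. Their poses are not given: they have to be found in the camera images.
- carton_center (a point): the carton to clamp: a plain brown cardboard box 60 x 50 x 60 mm (x, y, z), about 0.12 kg, standing on the bench; this point is its centre, 30 mm above its underside; z up, x along its 60 mm side. It stands at one of two places on the robot's right, the flat carton at the other
- carton: the same carton, origin at the centre of its underside
- clamp: bench clamp bolted to the bench, about 390 mm long and 90 mm wide; its place and yaw vary. Origin on the bench under it, z up, x along its bar from the trigger paddle towards the fixed jaw (this points roughly to the robot's left). In its frame: flat wooden bed, top 30 mm above the bench, x from -10 to 170 mm, y from -45 to 45 mm; the housing with the lever's pivot lies at x -110 to -44 mm and is 116 mm high; the toothed bar of the sliding jaw runs along y = 0 below the lever
- fixed_jaw: fixed jaw of the clamp, a steel plate standing on the bed: inner face at x = 150 mm of the clamp frame, 70 mm wide, top 96 mm above the bench (origin = the clamp's origin)
- face_mid (a point): middle of the sprung face of the sliding jaw (the face that touches the carton, 60 mm wide, from 34 to 84 mm above the bench), facing the fixed jaw; 59 mm above the bench, at x = 20 mm + jaw - pad in the clamp frame
- jaw_head: steel block of the sliding jaw that carries the sprung face on two guide rods, the spring gap 22 mm wide when free; it and its face are not to be pushed by the gripper (origin = the clamp's origin shifted along x by the jaw's value)
- jaw_face: the rubber sprung face plate itself, 6 mm thick (its front is 20 mm along the clamp's x from this origin when free)
- jaw (a joint): travel of the sliding jaw towards the fixed jaw, 0 to 0.095 m, starts between 0 and 0.03; it stays where it is left (a brake holds it against about 10 N), and each full press of the trigger drives it about 12 mm on (ratchet teeth 6 mm apart; the first press may give 8 to 15 mm, and a press of less than about 0.28 rad gains only one tooth, and a press may begin with a few mm of idle travel)
- pad (a joint): how far the sprung face is pushed into the sliding jaw, 0 (free) to 0.020 m (bottomed); spring 0.4 N per mm, 0.8 N at the start of travel; half-way is 0.010 m. While the carton is held between the jaws, every mm that the jaw moves on pushes the face in by 1 mm
- trigger (a joint): angle of the trigger lever, 0 at rest (up) to 0.34 rad (fully down); springs back when let go. Driving the jaw it moves it 45 mm per rad. Pressing at the paddle takes 2 to 4 N for the return spring and up to 11 N while driving the jaw; the pivot is at x = -75 mm, 105 mm above the bench, in the clamp frame
- paddle_top (a point): centre of the top of the trigger paddle, a black rubber plate 56 x 44 mm (along and across the clamp) at the free end of the lever, to be pressed down from above; at rest 117 mm above the bench at x = -188 mm of the clamp frame; fully pressed it has sunk by about 39 mm
- paddle: the trigger paddle (origin at the lever's pivot)
- flat_carton: bystander: flat brown carton 85 x 60 x 30 mm, origin under its centre
- big_carton: bystander: larger brown carton 140 x 110 x 80 mm, origin under its centre
Not all that is in view belongs to the job. Leave any yellow look-alike of the carton alone.

How it is judged (in metres and radians):
On the way, in this order (a step that is already met when the one before it is completed fails the run):
1. the carton stands on the clamp's bed between the jaws, let go, the sprung face still free (z of carton_center in the frame of clamp between 0.054 and 0.066 m and y of carton_center in the frame of clamp between -0.022 and 0.022 m and x of carton_center in the frame of clamp between 0.05 and 0.15 m and angle between carton_center's own z axis and vertical below 0.12 rad and contact force between the fingers and carton below 0.5 N and value of joint pad below 0.002 m), for 0.2 s.
2. the jaw has been pumped up to the carton and its sprung face begins to give (value of joint pad above 0.003 m and contact force between jaw_face and carton above 0.5 N), for 0.05 s.
At the end, for the whole second after the job is handed in: Carton upright (7 deg) on the bed, within 22 mm of its middle line, not touched by the gripper, pressed by both jaws (over 1 N each); sprung face pushed in 5 to 15 of its 20 mm; gripper still holding the paddle down (over 0.5 N, lever over 0.03 rad from rest) (z of carton_center in the frame of clamp between 0.054 and 0.066 m and y of carton_center in the frame of clamp between -0.022 and 0.022 m and x of carton_center in the frame of clamp between 0.05 and 0.15 m and angle between carton_center's own z axis and vertical below 0.12 rad and contact force between the fingers and carton below 0.5 N and value of joint pad between 0.005 and 0.015 m and contact force between each of jaw_face, fixed_jaw and carton above 1 N and contact force between the fingers and paddle above 0.5 N and value of joint trigger above 0.03 rad and linear speed of carton below 0.02 m/s); the arm keeps its last pose, push and grip.
It fails at once if the carton is crushed: the sprung face is pushed in over 17.5 of its 20 mm (value of joint pad above 0.0175 m).
It fails at once if the sliding jaw is pushed by the gripper instead of by its trigger (contact force between the fingers and jaw_head above 4 N).
It fails at once if the flat or the large loose carton is shifted by more than 30 mm (distance of any of flat_carton, big_carton from where it was at the start of the episode above 0.03 m).
It also fails if it takes over 64 s, if anything falls off the work surface, if the arm or the gripper's body presses on something with over 40 N, if the wrist force passes 120 N, or if a joint passes its speed limit or range.

## Working session

There is one attempt and no reset: what is moved stays moved. The work goes in short steps, Python scripts to look and compute and a tool call to move; the robot and the scene stay as the last step left them, time stands still between calls to the robot, and variables do not carry over. Pictures are saved under pics/ and viewed, about 8 in all and at most 12, crops included, and the job is handed in when it is done.

Besides the shell and the picture viewer there is one more tool, called after ">>>" as name([rows], argument=value, ...), one row to a line, values as JSON. play_rows: Moves the arm, as the interface text tells. Its arguments: {"type":"object","properties":{"commands":{"type":"array"}},"required":["commands"]}

```bash
mkdir -p pics; cat > h.py <<'E'
import numpy as np, cv2
from station import r, viewer, job, spotter
def cam(name):
    s=r.sense(); p=viewer.capture(name)
    if 'mount' in p:
        T=np.eye(4);T[:3,:3]=np.array(s['ee_rot']);T[:3,3]=s['tcp_pos']
        C=T@np.array(p['mount']); p['R']=C[:3,:3].T; p['t']=-p['R']@C[:3,3]
    p['R']=np.array(p['R']);p['t']=np.array(p['t']).reshape(3)
    p['K']=np.array([[p['fx'],0,p['cx']],[0,p['fy'],p['cy']],[0,0,1.]]);p['d']=np.array(p['dist'],float)
    return p
def ray(p,uv):
    n=cv2.undistortPoints(np.array(uv,float).reshape(-1,1,2),p['K'],p['d']).reshape(-1,2)
    d=np.c_[n,np.ones(len(n))]@p['R']; return -p['R'].T@p['t'],d
def atz(p,uv,z):
    c,d=ray(p,uv); return c+d*((z-c[2])/d[:,2])[:,None]
def proj(p,X):
    return cv2.projectPoints(np.array(X,float).reshape(-1,3),cv2.Rodrigues(p['R'])[0],p['t'],p['K'],p['d'])[0].reshape(-1,2)
def save(p,f): cv2.imwrite('pics/'+f,p['image'][:,:,::-1])
E
python3 - <<'E'
from h import *
np.set_printoptions(precision=4,suppress=True)
print({k:v for k,v in r.sense().items()})
for c in ['scene','top','wrist']:
    p=cam(c); save(p,c+'0.png'); print(c,p['shot'],p['fx'],-p['R'].T@p['t'],p['R'][2])
    for n in ['carton','paddle','fixed_jaw','jaw_face','jaw_head','flat_carton','big_carton','clamp','paddle_top','face_mid']:
        print(n,[(np.round(q['uv']).tolist(),round(q['score'],2),atz(p,q['uv'],{'paddle_top':.117,'face_mid':.059}.get(n,.03))[0].round(3).tolist()) for q in spotter.find_in(n,p)][:4])
E
python3 -c "
import cv2,numpy as np
a=[cv2.imread(f'pics/{c}0.png') for c in ['scene','top']]
cv2.imwrite('pics/a.png',a[0]);cv2.imwrite('pics/b.png',a[1])"
```

```text
{'time_s': 0.0, 'joints': array([-50.3291,  22.0908,   0.3799,  -0.0294, -68.4109, -14.817 ]), 'joint_velocities': array([-0.018 ,  0.0378, -0.0031, -0.0058, -0.0602,  0.0578]), 'effort': array([ -0.0016, -39.0665,  18.7401,   4.2198,   0.0109,  -0.0002]), 'tcp_pos': array([ 0.2624, -0.5665,  0.2036]), 'ee_rot': array([[-0.001 , -0.4201,  0.9075],
       [ 0.0019,  0.9075,  0.4201],
       [-1.    ,  0.0022, -0.0001]]), 'wrist_force': array([ 0.549 , -0.315 , -0.1716]), 'moment': array([ 0.0029, -0.033 ,  0.0054]), 'gripper_width': 0.9981694699598337}
scene 1 499.8246229549969 [1.3883 0.0565 0.8925] [-0.7125 -0.1853 -0.6767]
carton [([175.0, 237.0], 0.76, [0.704, -0.462, 0.03]), ([250.0, 232.0], 0.6, [0.637, -0.301, 0.03]), ([423.0, 225.0], 0.53, [0.495, 0.091, 0.03])]
paddle [([347.0, 196.0], 0.93, [0.448, -0.11, 0.03])]
fixed_jaw [([494.0, 231.0], 0.68, [0.465, 0.258, 0.03]), ([441.0, 224.0], 0.47, [0.48, 0.133, 0.03])]
jaw_face [([445.0, 226.0], 0.57, [0.484, 0.142, 0.03]), ([422.0, 224.0], 0.56, [0.492, 0.088, 0.03])]
jaw_head [([427.0, 225.0], 0.78, [0.491, 0.099, 0.03]), ([202.
[... 656 characters left out ...]
([205.0, 224.0], 0.57, [0.523, 0.147, 0.03])]
fixed_jaw [([157.0, 235.0], 0.66, [0.501, 0.263, 0.03])]
jaw_face [([204.0, 228.0], 0.6, [0.515, 0.148, 0.03])]
jaw_head [([217.0, 229.0], 0.81, [0.511, 0.116, 0.03]), ([206.0, 229.0], 0.26, [0.513, 0.145, 0.03])]
flat_carton [([390.0, 252.0], 0.88, [0.447, -0.29, 0.03])]
big_carton [([477.0, 216.0], 0.86, [0.526, -0.498, 0.03])]
clamp []
paddle_top [([305.0, 211.0], 0.92, [0.538, -0.1, 0.117])]
face_mid []
wrist 3 319.2455871404205 [ 0.192  -0.5999  0.3855] [ 0.2569  0.1179 -0.9592]
carton []
paddle []
fixed_jaw []
jaw_face []
jaw_head []
flat_carton []
big_carton [([289.0, 326.0], 0.61, [0.461, -0.517, 0.03])]
clamp []
paddle_top []
face_mid []
```

View pics/top0.png

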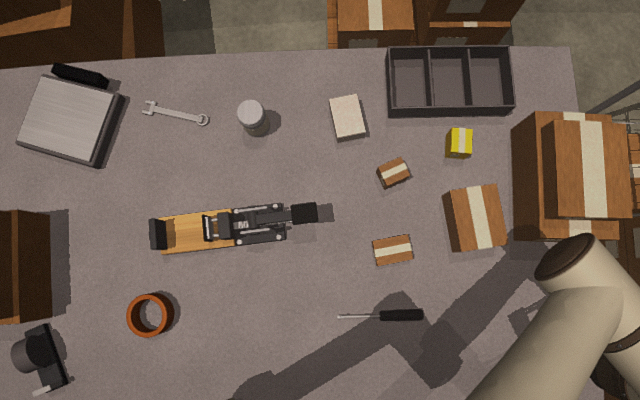

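View pics/scene0.png

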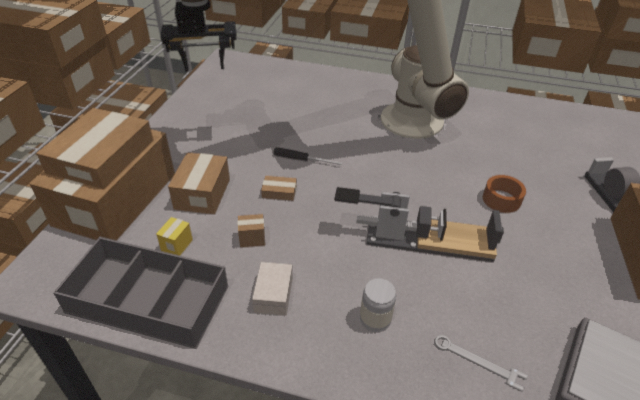

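The top view shows the brown carton at (394,173), the yellow look-alike at (460,140), the flat carton at (392,250), and the clamp from its paddle (305,212) to its fixed jaw (157,234). I'll fit the poses from silhouettes.

```bash
cat >> h.py <<'E'
from scipy.optimize import minimize
def box(x,y,yaw,sx,sy,z0,z1,cx=0,cy=0):
    P=np.array([[cx+a*sx/2,cy+b*sy/2,z] for a in(-1,1) for b in(-1,1) for z in(z0,z1)])
    c,s=np.cos(yaw),np.sin(yaw)
    return P@np.array([[c,s,0],[-s,c,0],[0,0,1]])+[x,y,0]
def hull(p,P):
    m=np.zeros((1600,2560),np.uint8)
    cv2.fillConvexPoly(m,cv2.convexHull(((proj(p,P)+.5)*4).round().astype(np.int32)),1); 
    return cv2.resize(m*255,(640,400),interpolation=cv2.INTER_AREA)/255.
def region(p,n,near):
    q=spotter.silhouettes(n,p)
    q=[a for a in q if np.hypot(*(np.array(a['uv'])-near))<25]
    return q[0]['region'].astype(float) if q else None
def fitbox(views,x0,dims):
    def f(v):
        c=0
        for p,m in views:
            h=hull(p,box(v[0],v[1],v[2],*dims)); c+=1-np.minimum(h,m).sum()/np.maximum(h,m).sum()
        return c
    best=None
    for yaw in np.deg2rad([-60,-30,0,30,60,90]):
        s0=np.array([*x0,yaw]); 
        o=minimize(f,s0,method='Nelder-Mead',options=dict(initial_simplex=[s0,s0+[.01,0,0],s0+[0,.01,0],s0+[0,0,.25]],maxiter=120))
        print(np.r_[o.x[:2],np.rad2deg(o.x[2]),o.fun].round(4))
        if best is None or o.fun<best.fun: best=o
    return best.x
E
python3 - <<'E'
from h import *
s=cam('scene');t=cam('top')
V=[(p,region(p,'carton',n)) for p,n in((s,(250,232)),(t,(391,173)))]
V=[v for v in V if v[1] is not None]; print(len(V),[v[1].sum() for v in V])
fitbox(V,(.63,-.295),(.06,.05,0,.06))
for n in ['paddle','fixed_jaw','jaw_face','jaw_head','clamp']:
  for c,p in (('s',s),('t',t)):
    for q in spotter.silhouettes(n,p)[:2]:
        R=q['region'].astype(np.uint8);b=cv2.minAreaRect(np.argwhere(R)[:,::-1].astype(np.float32))
        print(n,c,round(q['score'],2),R.sum(),np.round(q['uv']),cv2.boxPoints(b).round(1).tolist())
# clamp guess overlay
im=cv2.resize(t['image'][150:300,120:360],None,fx=3.3,fy=3.3,interpolation=cv2.INTER_CUBIC)[:,:,::-1].copy()
pt=np.array([.538,-.1]);fj=atz(t,(157,219),.096)[0][:2]; print(fj)
fj2=atz(t,[(150,220),(167,219),(148,250),(167,251)],.096);print(fj2)
cv2.imwrite('pics/clampcrop.png',im)
im=cv2.resize(s['image'][160:280,320:520],None,fx=4,fy=4,interpolation=cv2.INTER_CUBIC)[:,:,::-1].copy()
cv2.imwrite('pics/clampcrop_s.png',im)
E
```

```text
2 [np.float64(834.0), np.float64(686.0)]
[  0.6342  -0.3007 -66.323    0.1466]
[ 0.6328 -0.301  12.7067  0.3952]
[ 0.6345 -0.3    13.7755  0.3973]
[ 0.635  -0.3012 36.5272  0.3732]
[  0.6347  -0.3007 114.2787   0.1499]
[  0.6344  -0.3008 113.6746   0.1485]
paddle s 0.75 335 [345. 196.] [[334.1000061035156, 200.89999389648438], [336.0, 186.5], [359.5, 189.60000610351562], [357.5, 204.10000610351562]]
paddle t 0.66 536 [304. 218.] [[288.8999938964844, 204.5], [315.5, 201.1999969482422], [318.1000061035156, 221.5], [291.5, 224.8000030517578]]
fixed_jaw s 0.84 476 [493. 228.] [[482.6000061035156, 211.8000030517578], [499.3999938964844, 208.89999389648438], [506.29998779296875, 247.6999969482422], [489.5, 250.60000610351562]]
fixed_jaw s 0.72 2978 [203. 182.] [[166.60000610351562, 209.8000030517578], [172.39999389648438, 150.0], [231.39999389648438, 155.8000030517578], [225.6999969482422, 215.5]]
fixed_jaw t 0.61 489 [155. 231.] [[149.0, 219.0], [166.0, 219.0], [166.0, 249.0], [149.0, 249.0]]
jaw_face t 0.61 90 [205. 225.] [[200.8000030517578, 215.3000030517578], [205.8000030517578, 214.6
[... 446 characters left out ...]
w_head t 0.6 767 [218. 228.] [[201.3000030517578, 213.5], [232.60000610351562, 211.10000610351562], [234.8000030517578, 239.1999969482422], [203.39999389648438, 241.6999969482422]]
clamp s 0.75 6072 [423. 230.] [[328.29998779296875, 239.5], [336.20001220703125, 183.5], [506.6000061035156, 207.39999389648438], [498.70001220703125, 263.3999938964844]]
clamp t 0.74 5787 [226. 229.] [[145.6999969482422, 217.6999969482422], [314.8999938964844, 196.3000030517578], [319.8999938964844, 235.60000610351562], [150.6999969482422, 257.0]]
[0.53161228 0.23709103]
[[0.52970347 0.25346027 0.096     ]
 [0.53110142 0.21373664 0.096     ]
 [0.46242879 0.25612274 0.096     ]
 [0.4595719  0.21198047 0.096     ]]
```

View pics/clampcrop.png

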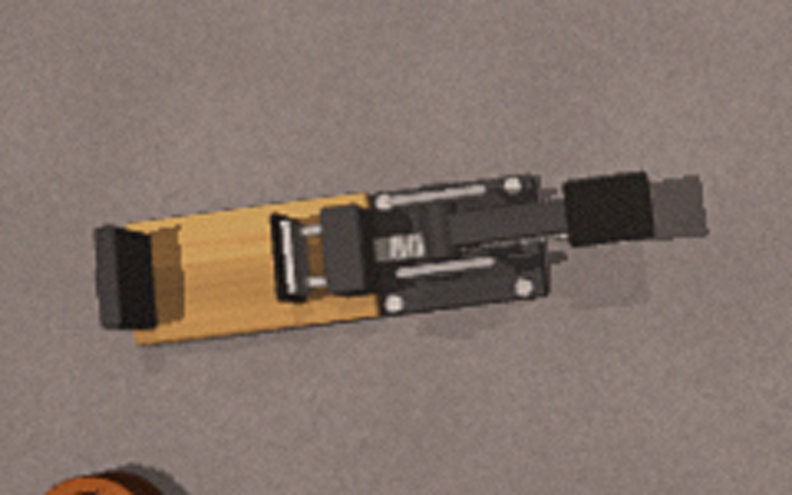

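```bash
cat > c.py <<'E'
from h import *
from scipy.optimize import least_squares
t=cam('top')
uv=np.array([(368,192),(380,316),(137,345),(565,182),(645,172),(652,238),(571,246),(120,228),(128,327)])/3.3+[120,150]
P=np.array([(-10,-45,30),(-10,45,30),(170,45,30),(-160,-22,117),(-216,-22,117),(-216,22,117),(-160,22,117),(150,-35,96),(150,35,96)])/1e3
def W(v,P=P):
    c,s=np.cos(v[2]),np.sin(v[2]); return np.asarray(P)@np.array([[c,s,0],[-s,c,0],[0,0,1]])+[v[0],v[1],0]
if __name__=='__main__':
    o=least_squares(lambda v:(proj(t,W(v))-uv).ravel(),[.52,.07,1.57],loss='soft_l1')
    v=o.x;print(v,np.rad2deg(v[2]));print((proj(t,W(v))-uv).round(1).tolist())
    print('paddle',W(v,[[-.188,0,.117]]),'fj',W(v,[[.15,0,.03]]))
    f=atz(t,np.array([[292,218],[300,300],[275,215],[284,298]])/3.3+[120,150],.084)
    d=f[:,:2]-v[:2];print('face x',d@[np.cos(v[2]),np.sin(v[2])], d@[-np.sin(v[2]),np.cos(v[2])])
E
python3 c.py
```

```text
[0.51428651 0.08814364 1.67499718] 95.9702691494318
[[-0.1, 0.1], [-0.0, 0.1], [-0.3, 0.6], [-0.2, -0.1], [1.2, -0.4], [1.6, -0.3], [0.3, 0.6], [-1.0, -0.9], [-1.1, 0.1]]
paddle [[ 0.53384084 -0.09883665  0.117     ]] fj [[0.49868466 0.23733004 0.03      ]]
face x [0.03138438 0.03099897 0.04299881 0.04188284] [-0.02596965  0.03045905 -0.02954125  0.02774431]
```

>>> play_rows([
  {"fingers":-1,"ty":0.048,"tz":0.25,"ax":-0.19},
  {"fingers":-1,"ty":0.048,"tz":0.25,"ax":-0.19},
  {"fingers":-1,"ty":0.048,"tz":0.25,"ax":-0.19},
  {"fingers":-1,"ty":0.048,"tz":0.25,"ax":-0.19},
  {"fingers":-1,"ty":0.048,"tz":0.25,"ax":-0.19},
])

```text
$.commands[0]: bad value
```

```bash
cat > go.py <<'E'
# go.py x y z yaw(tool y, deg): normalised command from the measured pose to a tool-down pose
from h import *; import sys
x,y,z,w=map(float,sys.argv[1:5]); s=r.sense(); R=np.array(s['ee_rot']); p=np.array(s['tcp_pos'])
c,q=np.cos(np.deg2rad(w)),np.sin(np.deg2rad(w)); G=np.array([[0,c,q],[0,q,-c],[-1,0,0]])
if abs(np.linalg.det(G)-1)>1e-6: G[:,2]*=-1
d=R.T@(np.array([x,y,z])-p); a=cv2.Rodrigues(R.T@G)[0].ravel()
print('t',s['time_s'],'pos',p.round(4),'yaw',np.rad2deg(np.arctan2(R[1,1],R[0,1])).round(2),'j',np.round(s['joints'],1),'F',np.round(s['wrist_force'],1),'w',round(s['gripper_width'],3))
print('txyz',(d/.75).round(4),'axyz',(a/np.pi).round(4),'rows',np.linalg.norm(d)/.0417,np.rad2deg(np.linalg.norm(a))/7.16)
E
python3 go.py .634 -.3007 .14 204
```

```text
t 2.4 pos [ 0.2627 -0.5671  0.2046] yaw 114.85 j [-50.3  22.    0.5  -0.  -68.4 -14.8] F [-0.5  0.3 -0.1] w 1.002
txyz [0.0862 0.1142 0.5985] axyz [-0.4953  0.     -0.    ] rows 11.06704433005253 12.450798551212035
```

>>> play_rows([
  {"fingers":-1,"tx":0,"ty":0.05,"tz":0.25,"ax":-0.19,"ay":0,"az":0},
  {"fingers":-1,"tx":0,"ty":0.05,"tz":0.25,"ax":-0.19,"ay":0,"az":0},
  {"fingers":-1,"tx":0,"ty":0.05,"tz":0.25,"ax":-0.19,"ay":0,"az":0},
  {"fingers":-1,"tx":0,"ty":0.05,"tz":0.25,"ax":-0.19,"ay":0,"az":0},
  {"fingers":-1,"tx":0,"ty":0.05,"tz":0.25,"ax":-0.19,"ay":0,"az":0},
])

```text
time_s: 2.82
tcp_pos: [0.4198, -0.4521, 0.2048]
ee_rot: [[0.001, -0.862, 0.507], [-0.0, 0.507, 0.862], [-1.0, -0.001, 0.0]]
wrist_force: [0.8, -0.5, -0.2]
gripper_width: 1.003
```

```bash
python3 go.py .634 -.3007 .2 204
```

```text
t 2.8167 pos [ 0.4198 -0.4521  0.2048] yaw 149.52 j [-32.1  21.2  -0.8  -0.  -68.    1.6] F [ 0.8 -0.5 -0.2] w 1.003
txyz [ 0.0066 -0.1437  0.3188] axyz [-3.027e-01 -0.000e+00  3.000e-04] rows 6.29054934997382 7.608887111330224
```

>>> play_rows([
  {"fingers":-1,"tx":0,"ty":-0.1,"tz":0.23,"ax":-0.19,"ay":0,"az":0},
  {"fingers":-1,"tx":0,"ty":-0.1,"tz":0.23,"ax":-0.19,"ay":0,"az":0},
  {"fingers":-1,"tx":0,"ty":-0.1,"tz":0.23,"ax":-0.19,"ay":0,"az":0},
  {"fingers":-1,"tx":0,"ty":-0.1,"tz":0.23,"ax":-0.19,"ay":0,"az":0},
  {"fingers":-1,"tx":0,"ty":-0.1,"tz":0.23,"ax":-0.19,"ay":0,"az":0},
])

```text
time_s: 3.23
tcp_pos: [0.5735, -0.342, 0.2043]
ee_rot: [[0.001, -0.998, -0.066], [0.0, -0.066, 0.998], [-1.0, -0.001, -0.0]]
wrist_force: [-0.2, -0.6, 0.3]
gripper_width: 0.999
```

```bash
python3 go.py .634 -.3007 .2 204
```

```text
t 3.2333 pos [ 0.5735 -0.342   0.2043] yaw -176.23 j [-17.   26.2   7.   -0.  -70.8  20.8] F [-0.2 -0.6  0.3] w 0.999
txyz [ 0.0059 -0.0842  0.0497] axyz [-1.124e-01 -1.000e-04  3.000e-04] rows 1.7608216004943853 2.825091005746316
```

>>> play_rows([
  {"fingers":-1,"tx":0.006,"ty":-0.084,"tz":0.05,"ax":-0.112,"ay":0,"az":0},
  {"fingers":-1,"tx":0.006,"ty":-0.084,"tz":0.05,"ax":-0.112,"ay":0,"az":0},
  {"fingers":-1,"tx":0.006,"ty":-0.084,"tz":0.05,"ax":-0.112,"ay":0,"az":0},
  {"fingers":-1,"tx":0.006,"ty":-0.084,"tz":0.05,"ax":-0.112,"ay":0,"az":0},
])

```text
time_s: 3.57
tcp_pos: [0.6322, -0.3022, 0.199]
ee_rot: [[-0.001, -0.916, -0.401], [0.0, -0.401, 0.916], [-1.0, 0.001, 0.001]]
wrist_force: [-0.5, -0.5, 0.1]
gripper_width: 1.002
```

```bash
python3 - <<'E'
from h import *
p=cam('wrist'); save(p,'w1.png')
q=spotter.silhouettes('carton',p); print([(a['uv'],a['score'],a['region'].sum()) for a in q], proj(p,[.634,-.3007,.06]))
if q: x=fitbox([(p,q[0]['region'].astype(float))],(.634,-.3007),(.06,.05,0,.06))
im=p['image'][:,:,::-1].copy()
for u in proj(p,box(*x,.06,.05,0,.06)): cv2.circle(im,tuple(int(i) for i in u),2,(0,255,0),-1)
cv2.imwrite('pics/w1o.png',im)
E
python3 go.py .634 -.3007 .15 204
```

```text
[([317.0, 181.8], 0.78, np.int64(3020)), ([319.0, 16.8], 0.59, np.int64(2021))] [[314.90373864 184.70698675]]
[ 6.32500e-01 -3.00500e-01 -6.69629e+01  4.48000e-02]
[ 6.32500e-01 -3.00600e-01 -6.59628e+01  4.65000e-02]
[ 0.6333 -0.2996 13.1745  0.2289]
[ 0.6319 -0.3008 33.5282  0.2272]
[ 6.326000e-01 -3.008000e-01  1.126001e+02  4.630000e-02]
[ 6.327000e-01 -3.002000e-01  1.126253e+02  4.440000e-02]
t 3.6667 pos [ 0.6307 -0.3039  0.2   ] yaw -156.73 j [-12.5  29.7  12.1   0.  -72.5  35.8] F [0.3 0.7 0.1] w 0.999
txyz [ 0.0666 -0.0058  0.0021] axyz [-0.0041  0.0001 -0.0002] rows 1.2031590222967268 0.10257841330196986
```

View pics/w1o.png

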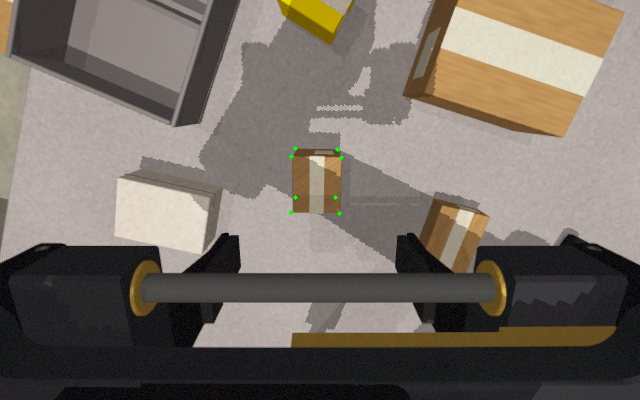

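>>> play_rows([
  {"fingers":-1,"tx":0.05,"ty":-0.003,"tz":0.002,"ax":0,"ay":0,"az":0},
  {"fingers":-1,"tx":0.1,"ty":-0.003,"tz":0.002,"ax":0,"ay":0,"az":0},
  {"fingers":-1,"tx":0.15,"ty":-0.003,"tz":0.002,"ax":0,"ay":0,"az":0},
  {"fingers":-1,"tx":0.19,"ty":-0.003,"tz":0.002,"ax":0,"ay":0,"az":0},
  {"fingers":-1,"tx":0.213,"ty":-0.003,"tz":0.002,"ax":0,"ay":0,"az":0},
])

```text
time_s: 4.08
tcp_pos: [0.6288, -0.3019, 0.0365]
ee_rot: [[-0.006, -0.92, -0.393], [0.002, -0.393, 0.92], [-1.0, 0.004, 0.004]]
wrist_force: [0.1, -0.3, -0.6]
gripper_width: 0.998
```

>>> play_rows([
  {"fingers":-1,"tx":0,"ty":0,"tz":0,"ax":0,"ay":0,"az":0},
  {"fingers":1,"tx":0,"ty":0,"tz":0,"ax":0,"ay":0,"az":0},
  {"fingers":1,"tx":0,"ty":0,"tz":0,"ax":0,"ay":0,"az":0},
  {"fingers":1,"tx":0,"ty":0,"tz":0,"ax":0,"ay":0,"az":0},
  {"fingers":1,"tx":0,"ty":0,"tz":0,"ax":0,"ay":0,"az":0},
])

```text
time_s: 4.5
tcp_pos: [0.6335, -0.3021, 0.0428]
ee_rot: [[0.004, -0.918, -0.397], [-0.001, -0.397, 0.918], [-1.0, -0.003, -0.003]]
wrist_force: [0.4, -0.7, 0.2]
gripper_width: 0.783
```

>>> play_rows([
  {"fingers":1,"tx":0,"ty":0,"tz":0,"ax":0,"ay":0,"az":0},
  {"fingers":1,"tx":0,"ty":0,"tz":0,"ax":0,"ay":0,"az":0},
  {"fingers":1,"tx":0,"ty":0,"tz":0,"ax":0,"ay":0,"az":0},
])

```text
time_s: 4.75
tcp_pos: [0.6327, -0.3016, 0.0411]
ee_rot: [[0.001, -0.918, -0.397], [-0.0, -0.397, 0.918], [-1.0, -0.001, -0.001]]
wrist_force: [0.5, 1.2, 1.1]
gripper_width: 0.558
```

```bash
python3 go.py .6326 -.3005 .04 203
```

```text
t 4.75 pos [ 0.6327 -0.3016  0.0411] yaw -156.58 j [-12.3  37.    1.2   0.  -54.2  35.7] F [0.5 1.2 1.1] w 0.558
txyz [ 0.0014 -0.0004  0.0014] axyz [ 0.0023 -0.0002  0.0003] rows 0.036389488729779124 0.05912598630517716
```

>>> play_rows([
  {"fingers":1,"tx":0,"ty":0,"tz":0,"ax":0,"ay":0,"az":0},
  {"fingers":1,"tx":-0.03,"ty":0,"tz":0,"ax":0,"ay":0,"az":0},
  {"fingers":1,"tx":-0.08,"ty":0,"tz":0,"ax":0,"ay":0,"az":0},
  {"fingers":1,"tx":-0.13,"ty":0,"tz":0,"ax":0,"ay":0,"az":0},
  {"fingers":1,"tx":-0.18,"ty":0,"tz":0,"ax":0,"ay":0,"az":0},
])

```text
time_s: 5.17
tcp_pos: [0.6316, -0.3014, 0.176]
ee_rot: [[-0.002, -0.918, -0.397], [0.001, -0.397, 0.918], [-1.0, 0.002, 0.001]]
wrist_force: [0.6, 0.1, -1.3]
gripper_width: 0.552
```

```bash
python3 go.py .5026 .1995 .2 186
```

```text
t 5.1667 pos [ 0.6316 -0.3014  0.176 ] yaw -156.59 j [-12.3  30.5  10.1  -0.  -69.7  35.7] F [ 0.6  0.1 -1.3] w 0.552
txyz [-0.0312 -0.1074  0.6812] axyz [ 0.0967  0.0004 -0.0006] rows 12.416370485145423 2.431693632675839
```

>>> play_rows([
  {"fingers":1,"tx":-0.03,"ty":-0.008,"tz":0.045,"ax":0,"ay":0,"az":0},
  {"fingers":1,"tx":-0.03,"ty":-0.015,"tz":0.095,"ax":0,"ay":0,"az":0},
  {"fingers":1,"tx":-0.03,"ty":-0.023,"tz":0.145,"ax":0,"ay":0,"az":0},
  {"fingers":1,"tx":-0.03,"ty":-0.03,"tz":0.195,"ax":0,"ay":0,"az":0},
  {"fingers":1,"tx":-0.03,"ty":-0.038,"tz":0.24,"ax":0,"ay":0,"az":0},
])

```text
time_s: 5.58
tcp_pos: [0.5855, -0.1232, 0.1976]
ee_rot: [[-0.001, -0.918, -0.397], [0.001, -0.397, 0.918], [-1.0, 0.001, 0.001]]
wrist_force: [1.3, 0.2, -1.9]
gripper_width: 0.556
```

>>> play_rows([
  {"fingers":1,"tx":0,"ty":-0.008,"tz":0.05,"ax":0,"ay":0,"az":0},
  {"fingers":1,"tx":0,"ty":-0.015,"tz":0.1,"ax":0,"ay":0,"az":0},
  {"fingers":1,"tx":0,"ty":-0.023,"tz":0.15,"ax":0,"ay":0,"az":0},
  {"fingers":1,"tx":0,"ty":-0.03,"tz":0.2,"ax":0,"ay":0,"az":0},
  {"fingers":1,"tx":0,"ty":-0.038,"tz":0.24,"ax":0,"ay":0,"az":0},
])

```text
time_s: 6.0
tcp_pos: [0.54, 0.0535, 0.1977]
ee_rot: [[-0.001, -0.917, -0.398], [0.0, -0.398, 0.917], [-1.0, 0.001, 0.001]]
wrist_force: [0.2, -0.2, -1.5]
gripper_width: 0.554
```

```bash
python3 go.py .5026 .1995 .2 186
```

```text
t 6.0 pos [0.54   0.0535 0.1977] yaw -156.54 j [ 22.8  14.4 -11.7  -0.  -63.9   0.7] F [ 0.2 -0.2 -1.5] w 0.554
txyz [-0.003  -0.0318  0.1984] axyz [ 0.097   0.0002 -0.0003] rows 3.614043446366611 2.4384900231172333
```

>>> play_rows([
  {"fingers":1,"tx":-0.003,"ty":-0.008,"tz":0.05,"ax":0.025,"ay":0,"az":0},
  {"fingers":1,"tx":-0.003,"ty":-0.016,"tz":0.1,"ax":0.05,"ay":0,"az":0},
  {"fingers":1,"tx":-0.003,"ty":-0.024,"tz":0.145,"ax":0.075,"ay":0,"az":0},
  {"fingers":1,"tx":-0.003,"ty":-0.032,"tz":0.18,"ax":0.097,"ay":0,"az":0},
  {"fingers":1,"tx":-0.003,"ty":-0.032,"tz":0.19,"ax":0.097,"ay":0,"az":0},
])

```text
time_s: 6.42
tcp_pos: [0.5062, 0.1951, 0.1998]
ee_rot: [[-0.0, -0.994, -0.106], [0.001, -0.106, 0.994], [-1.0, 0.0, 0.001]]
wrist_force: [0.2, 1.1, -1.8]
gripper_width: 0.551
```

>>> play_rows([
  {"fingers":1,"tx":0,"ty":0,"tz":0,"ax":0,"ay":0,"az":0},
  {"fingers":1,"tx":0,"ty":0,"tz":0,"ax":0,"ay":0,"az":0},
  {"fingers":1,"tx":0,"ty":0,"tz":0,"ax":0,"ay":0,"az":0},
])

```text
time_s: 6.67
tcp_pos: [0.5069, 0.1906, 0.1999]
ee_rot: [[-0.001, -0.995, -0.103], [-0.001, -0.103, 0.995], [-1.0, 0.001, -0.001]]
wrist_force: [-0.3, 0.3, -0.8]
gripper_width: 0.553
```

```bash
python3 go.py .5026 .1995 .2 186; python3 - <<'E'
from h import *
from c import W
v=[.5143,.0881,np.deg2rad(95.97)]
p=cam('wrist'); im=p['image'][:,:,::-1].copy()
L=[[(-.01,-.045,.03),(.17,-.045,.03),(.17,.045,.03),(-.01,.045,.03)],[(.15,-.035,.03),(.15,.035,.03),(.15,.035,.096),(.15,-.035,.096)],[(-.216,-.022,.117),(-.16,-.022,.117),(-.16,.022,.117),(-.216,.022,.117)]]
for q in L: cv2.polylines(im,[proj(p,W(v,q)).round().astype(int).reshape(-1,1,2)],True,(0,255,0),1)
cv2.imwrite('pics/w2.png',im)
E
```

```text
t 6.6667 pos [0.5069 0.1906 0.1999] yaw -174.08 j [ 37.8  14.2 -11.7   0.  -64.2 -31.8] F [-0.3  0.3 -0.8] w 0.553
txyz [-0.0001  0.0045  0.0124] axyz [-0.0004 -0.0002 -0.0002] rows 0.23763104001089663 0.01286817362382429
```

View pics/w2.png

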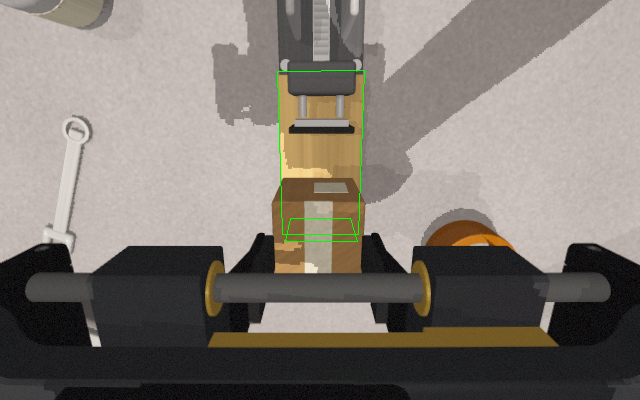

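>>> play_rows([
  {"fingers":1,"tx":0.04,"ty":0.0045,"tz":0.0093,"ax":0,"ay":0,"az":0},
  {"fingers":1,"tx":0.08,"ty":0.0045,"tz":0.0093,"ax":0,"ay":0,"az":0},
  {"fingers":1,"tx":0.12,"ty":0.0045,"tz":0.0093,"ax":0,"ay":0,"az":0},
  {"fingers":1,"tx":0.145,"ty":0.0045,"tz":0.0093,"ax":0,"ay":0,"az":0},
  {"fingers":1,"tx":0.16,"ty":0.0045,"tz":0.0093,"ax":0,"ay":0,"az":0},
])

```text
time_s: 7.18
tcp_pos: [0.5017, 0.1961, 0.0774]
ee_rot: [[-0.004, -0.995, -0.102], [-0.003, -0.102, 0.995], [-1.0, 0.004, -0.002]]
wrist_force: [-0.2, 0.1, -0.8]
gripper_width: 0.553
```

>>> play_rows([
  {"fingers":1,"tx":0.006,"ty":0,"tz":0,"ax":0,"ay":0,"az":0},
  {"fingers":1,"tx":0.012,"ty":0,"tz":0,"ax":0,"ay":0,"az":0},
  {"fingers":1,"tx":0.012,"ty":0,"tz":0,"ax":0,"ay":0,"az":0},
  {"fingers":1,"tx":0.012,"ty":0,"tz":0,"ax":0,"ay":0,"az":0},
])

```text
time_s: 7.52
tcp_pos: [0.5036, 0.1984, 0.072]
ee_rot: [[0.002, -0.995, -0.103], [0.001, -0.103, 0.995], [-1.0, -0.002, 0.001]]
wrist_force: [0.3, 0.5, -1.6]
gripper_width: 0.55
```

```bash
python3 go.py .5026 .1995 .0713 186; python3 - <<'E'
from h import *
p=cam('scene'); q=cam('top'); s=cv2.resize(p['image'][150:280,320:520],(600,390)); 
t=cv2.resize(q['image'][180:290,120:360],(600,275)); cv2.imwrite('pics/place.png',np.vstack([s,t])[:600,:,::-1])
E
```

```text
t 7.5167 pos [0.5036 0.1984 0.072 ] yaw -174.08 j [ 38.7  21.7 -21.5   0.  -46.7 -32.8] F [ 0.3  0.5 -1.6] w 0.55
txyz [0.0009 0.0012 0.0016] axyz [-0.0004  0.0003  0.0005] rows 0.04039833836981489 0.01817029110304451
```

View pics/place.png

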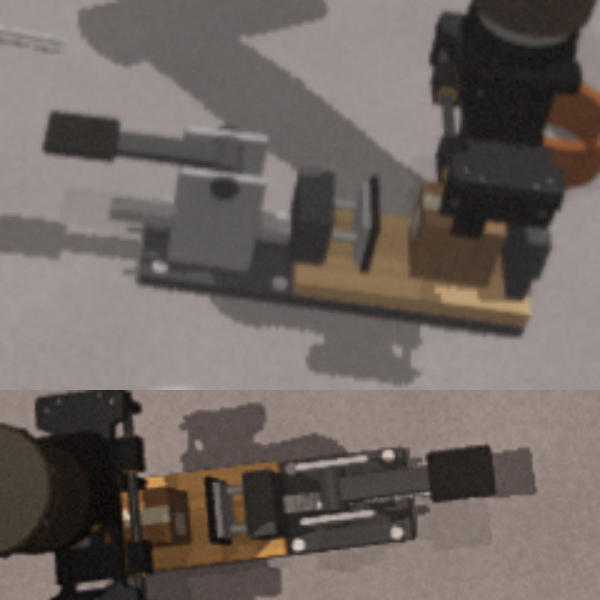

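The carton hovers just above the bed between the jaws, and it's aligned and clear of both. Now lower 1 mm, release and retreat.

>>> play_rows([
  {"fingers":1,"tx":0.0015,"ty":0,"tz":0,"ax":0,"ay":0,"az":0},
  {"fingers":0.3,"tx":0.0015,"ty":0,"tz":0,"ax":0,"ay":0,"az":0},
  {"fingers":-1,"tx":0.0015,"ty":0,"tz":0,"ax":0,"ay":0,"az":0},
  {"fingers":-1,"tx":0.0015,"ty":0,"tz":0,"ax":0,"ay":0,"az":0},
  {"fingers":-1,"tx":0.0015,"ty":0,"tz":0,"ax":0,"ay":0,"az":0},
])

```text
time_s: 8.03
tcp_pos: [0.5029, 0.1984, 0.0701]
ee_rot: [[0.0, -0.995, -0.104], [0.0, -0.104, 0.995], [-1.0, -0.0, 0.0]]
wrist_force: [-0.1, 0.2, -0.3]
gripper_width: 0.702
```

>>> play_rows([
  {"fingers":-1,"tx":0,"ty":0,"tz":0,"ax":0,"ay":0,"az":0},
  {"fingers":-1,"tx":0,"ty":0,"tz":0,"ax":0,"ay":0,"az":0},
  {"fingers":-1,"tx":-0.02,"ty":0,"tz":0,"ax":0,"ay":0,"az":0},
  {"fingers":-1,"tx":-0.06,"ty":0,"tz":0,"ax":0,"ay":0,"az":0},
  {"fingers":-1,"tx":-0.11,"ty":0,"tz":0,"ax":0,"ay":0,"az":0},
])

```text
time_s: 8.45
tcp_pos: [0.5011, 0.1972, 0.1509]
ee_rot: [[-0.006, -0.995, -0.103], [-0.004, -0.103, 0.995], [-1.0, 0.006, -0.003]]
wrist_force: [0.7, 1.3, 0.8]
gripper_width: 0.985
```

```bash
python3 go.py .5338 -.0988 .22 186
```

```text
t 8.45 pos [0.5011 0.1972 0.1509] yaw -174.07 j [ 38.7  16.6 -16.   -0.  -57.9 -32.8] F [0.7 1.3 0.8] w 0.985
txyz [-0.0908 -0.002  -0.3973] axyz [-0.0004 -0.001  -0.002 ] rows 7.33021649580665 0.05646344881863432
```

>>> play_rows([
  {"fingers":-1,"tx":-0.05,"ty":0,"tz":0,"ax":0,"ay":0,"az":0},
  {"fingers":1,"tx":-0.08,"ty":0,"tz":-0.04,"ax":0,"ay":0,"az":0},
  {"fingers":1,"tx":-0.08,"ty":0,"tz":-0.09,"ax":0,"ay":0,"az":0},
  {"fingers":1,"tx":-0.08,"ty":0,"tz":-0.14,"ax":0,"ay":0,"az":0},
  {"fingers":1,"tx":-0.08,"ty":0,"tz":-0.19,"ax":0,"ay":0,"az":0},
])

```text
time_s: 8.87
tcp_pos: [0.5176, 0.0555, 0.2132]
ee_rot: [[0.001, -0.994, -0.105], [0.001, -0.105, 0.994], [-1.0, -0.001, 0.001]]
wrist_force: [0.9, 0.3, -0.0]
gripper_width: 0.781
```

>>> play_rows([
  {"fingers":1,"tx":0,"ty":0,"tz":-0.05,"ax":0,"ay":0,"az":0},
  {"fingers":1,"tx":0,"ty":0,"tz":-0.1,"ax":0,"ay":0,"az":0},
  {"fingers":1,"tx":0,"ty":0,"tz":-0.15,"ax":0,"ay":0,"az":0},
  {"fingers":1,"tx":0,"ty":0,"tz":-0.18,"ax":0,"ay":0,"az":0},
  {"fingers":1,"tx":0,"ty":0,"tz":-0.2,"ax":0,"ay":0,"az":0},
])

```text
time_s: 9.28
tcp_pos: [0.533, -0.0951, 0.2123]
ee_rot: [[-0.001, -0.995, -0.101], [-0.0, -0.101, 0.995], [-1.0, 0.001, -0.0]]
wrist_force: [0.0, -0.4, -0.1]
gripper_width: 0.405
```

>>> play_rows([
  {"fingers":1,"tx":0.03,"ty":0,"tz":0,"ax":0,"ay":0,"az":0},
  {"fingers":1,"tx":0.03,"ty":0,"tz":0,"ax":0,"ay":0,"az":0},
  {"fingers":1,"tx":0.03,"ty":0,"tz":0,"ax":0,"ay":0,"az":0},
  {"fingers":1,"tx":0.03,"ty":0,"tz":0,"ax":0,"ay":0,"az":0},
])

```text
time_s: 9.62
tcp_pos: [0.5335, -0.0924, 0.1905]
ee_rot: [[0.0, -0.995, -0.105], [-0.0, -0.105, 0.995], [-1.0, -0.0, -0.0]]
wrist_force: [-1.2, 0.4, -0.1]
gripper_width: 0.093
```

```bash
cat > m.py <<'E'
# measure carton and jaw face in the clamp frame from the top camera
from h import *; import sys
v=np.array([.5143,.0881,np.deg2rad(95.97)])
def C(X): d=np.asarray(X)[:,:2]-v[:2]; c,s=np.cos(v[2]),np.sin(v[2]); return np.c_[d@[c,s],d@[-s,c]]*1e3
p=cam('top'); save(p,sys.argv[1]+'_t.png')
q=cam('scene'); save(q,sys.argv[1]+'_s.png')
im=np.vstack([cv2.resize(q['image'][170:270,380:520],(630,330)),cv2.resize(p['image'][205:265,140:260],(540,270))[:, :].copy() if 0 else cv2.copyMakeBorder(cv2.resize(p['image'][205:265,140:260],(540,270),interpolation=cv2.INTER_CUBIC),0,0,0,90,0)])
cv2.imwrite('pics/'+sys.argv[1]+'.png',im[:,:,::-1])
E
python3 go.py .5338 -.0988 .166 186; python3 m.py j0
```

```text
t 9.6167 pos [ 0.5335 -0.0924  0.1905] yaw -173.99 j [  7.4  14.5 -12.6   0.  -62.8  -1.4] F [-1.2  0.4 -0.1] w 0.093
txyz [ 0.0327  0.0005 -0.0085] axyz [ 0.     -0.0002  0.0001] rows 0.6082101765336287 0.004361100960107878
```

View pics/j0.png

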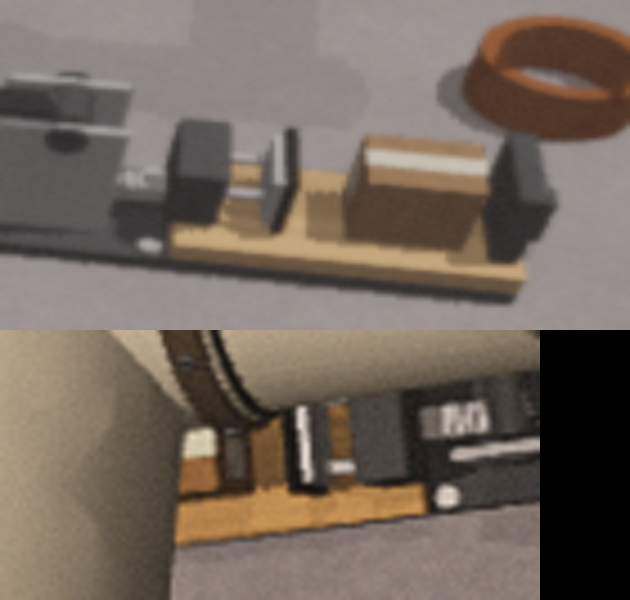

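>>> play_rows([
  {"fingers":1,"tx":0.035,"ty":0.0005,"tz":-0.0085,"ax":0,"ay":0,"az":0},
  {"fingers":1,"tx":0.067,"ty":0.0005,"tz":-0.0085,"ax":0,"ay":0,"az":0},
  {"fingers":1,"tx":0.08,"ty":0.0005,"tz":-0.0085,"ax":0,"ay":0,"az":0},
  {"fingers":1,"tx":0.09,"ty":0.0005,"tz":-0.0085,"ax":0,"ay":0,"az":0},
  {"fingers":1,"tx":0.1,"ty":0.0005,"tz":-0.0085,"ax":0,"ay":0,"az":0},
])

```text
time_s: 10.13
tcp_pos: [0.5344, -0.0987, 0.1154]
ee_rot: [[0.002, -0.994, -0.105], [-0.0, -0.105, 0.994], [-1.0, -0.002, -0.001]]
wrist_force: [0.3, 0.3, -0.8]
gripper_width: 0.006
```

>>> play_rows([
  {"fingers":1,"tx":0.005,"ty":0,"tz":0,"ax":0,"ay":0,"az":0},
  {"fingers":1,"tx":0.01,"ty":0,"tz":0,"ax":0,"ay":0,"az":0},
  {"fingers":1,"tx":0.01,"ty":0,"tz":0,"ax":0,"ay":0,"az":0},
])

```text
time_s: 10.38
tcp_pos: [0.5337, -0.0988, 0.1075]
ee_rot: [[0.0, -0.995, -0.104], [0.0, -0.104, 0.995], [-1.0, -0.0, 0.0]]
wrist_force: [-0.5, -0.1, 0.3]
gripper_width: 0.007
```

>>> play_rows([
  {"fingers":1,"tx":0.003,"ty":0,"tz":0,"ax":0,"ay":0,"az":0},
  {"fingers":1,"tx":0.006,"ty":0,"tz":0,"ax":0,"ay":0,"az":0},
  {"fingers":1,"tx":0.006,"ty":0,"tz":0,"ax":0,"ay":0,"az":0},
])

```text
time_s: 10.63
tcp_pos: [0.5335, -0.099, 0.103]
ee_rot: [[0.0, -0.995, -0.104], [0.0, -0.104, 0.995], [-1.0, -0.0, 0.0]]
wrist_force: [-0.1, -0.5, -0.1]
gripper_width: 0.01
```

```bash
cat > trk.py <<'E'
# track jaw head + face along the clamp axis in the scene view against pics/j0_s.png
from h import *; import sys
v=np.array([.5143,.0881,np.deg2rad(95.97)])
q=cam('scene'); save(q,sys.argv[1]+'_s.png'); now=cv2.cvtColor(q['image'],cv2.COLOR_RGB2GRAY).astype(np.float32)
ref=cv2.cvtColor(cv2.imread('pics/j0_s.png'),cv2.COLOR_BGR2GRAY).astype(np.float32)
c,s=np.cos(v[2]),np.sin(v[2])
def W(P): return np.asarray(P,float)@np.array([[c,s,0],[-s,c,0],[0,0,1]])+[v[0],v[1],0]
def track(x0,x1,y,z0,z1,x_lim=75):
    # sample vertical plane y=const over x range, 0.25 mm grid
    def samp(img,xs):
        zs=np.arange(z0,z1,.001); X,Z=np.meshgrid(xs,zs); u=proj(q,W(np.c_[X.ravel(),np.full(X.size,y),Z.ravel()])).astype(np.float32)
        return cv2.remap(img,u[:,0].reshape(X.shape),u[:,1].reshape(X.shape),cv2.INTER_CUBIC)
    T=samp(ref,np.arange(x0,x1,.00025)); S=samp(now,np.arange(x0-.005,x1+x_lim/1e3,.00025))
    m=cv2.matchTemplate(S,T,cv2.TM_CCOEFF_NORMED)[0]; i=int(m.argmax()); return i*.25-5,float(m[i])
print('head mm',track(-.03,.012,.03,.05,.09),'face mm',track(.028,.052,.03,.045,.084),'head+face',track(-.03,.052,.03,.05,.084))
E
python3 go.py .5338 -.0988 .166 186; python3 trk.py j1
```

```text
t 10.6333 pos [ 0.5335 -0.099   0.103 ] yaw -174.05 j [  6.6  19.7 -19.2  -0.  -51.1  -0.7] F [-0.1 -0.5 -0.1] w 0.01
txyz [-0.084  -0.0004  0.0002] axyz [-0.0003  0.      0.    ] rows 1.5115759225941086 0.007252526403812632
head mm (0.0, 0.9945743680000305) face mm (0.0, 0.9949583411216736) head+face (0.0, 0.9948384761810303)
```

```bash
python3 - <<'E'
from h import *
a=cv2.imread('pics/j1_s.png'); p=cam('wrist'); b=p['image'][:,:,::-1]
print(proj(p,[.534,-.099,.117]))
cv2.imwrite('pics/k.png',np.vstack([cv2.resize(a[140:260,300:460],(480,360)),cv2.resize(b[100:300],(480,150+0))]))
E
```

```text
[[316.48066664 247.74557403]]
```

View pics/k.png

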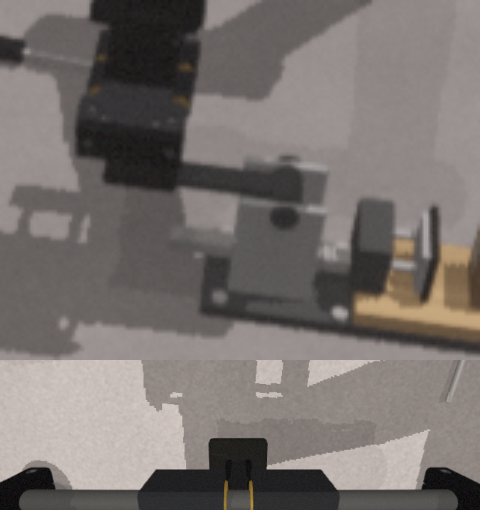

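```bash
python3 - <<'E'
from h import *
a=cv2.imread('pics/scene0.png');b=cv2.imread('pics/j1_s.png'); p=cam('wrist'); w=p['image'][180:300,240:400,::-1]
f=lambda i:cv2.resize(i[150:240,320:440],(400,300),interpolation=cv2.INTER_CUBIC)
cv2.imwrite('pics/k2.png',np.vstack([np.hstack([f(a),f(b)]),cv2.copyMakeBorder(cv2.resize(w,(400,300),interpolation=cv2.INTER_CUBIC),0,0,0,400,0)]))
E
```

```text
(no output)
```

View pics/k2.png

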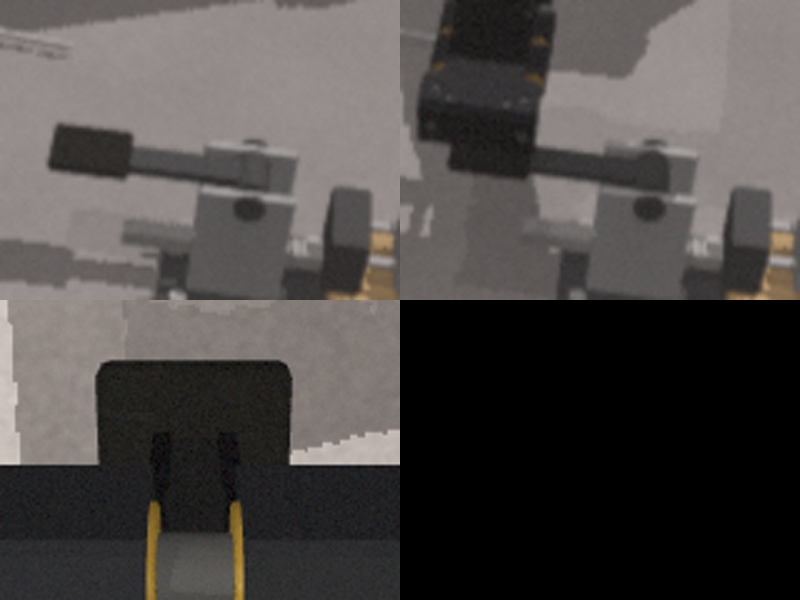

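```bash
python3 - <<'E'
from h import *
from c import W
v=[.5143,.0881,np.deg2rad(95.97)]
p=cam('wrist'); s=cam('scene'); st=r.sense(); print(st['effort'],st['wrist_force'],st['gripper_width'])
for th in (0,.1,.2,.3,.34):
    c,q=np.cos(th),np.sin(th)
    P=[]
    for x,y in((-216,-22),(-216,22),(-160,22)):
        dx,dz=x+75,12; P.append((-75+dx*c+dz*(-q),y,105+dz*c+dx*q))
    P=W(v,np.array(P)/1e3); print(th,proj(p,P).round(1).tolist(),proj(s,P).round(1).tolist())
print('tips',proj(p,np.array(st['tcp_pos'])+[0,0,-.019]))
E
```

```text
[-1.45326785e-04 -3.39275050e+01  1.57215607e+01  3.53036731e+00
  3.60148621e-02  1.74168076e-05] [ 0.45406536  1.03670876 -0.34436967] 0.011618343103064466
0 [[276.6, 200.9], [357.2, 200.9], [353.9, 290.8]] [[332.1, 198.1], [334.8, 185.8], [358.4, 188.8]]
0.1 [[279.5, 193.2], [354.3, 193.2], [352.4, 282.1]] [[331.6, 202.6], [334.3, 190.2], [357.8, 191.5]]
0.2 [[282.1, 188.7], [351.8, 188.7], [351.0, 275.2]] [[331.8, 207.1], [334.5, 194.7], [357.5, 194.2]]
0.3 [[284.5, 186.9], [349.6, 186.9], [349.7, 270.0]] [[332.5, 211.5], [335.2, 199.1], [357.7, 196.9]]
0.34 [[285.3, 186.8], [348.8, 186.8], [349.2, 268.3]] [[333.0, 213.2], [335.6, 200.8], [357.8, 197.9]]
tips [[317.35300512 226.75334805]]
```

>>> play_rows([
  {"fingers":1,"tx":0.003,"ty":0,"tz":0,"ax":0,"ay":0,"az":0},
  {"fingers":1,"tx":0.006,"ty":0,"tz":0,"ax":0,"ay":0,"az":0},
  {"fingers":1,"tx":0.006,"ty":0,"tz":0,"ax":0,"ay":0,"az":0},
])

```text
time_s: 11.18
tcp_pos: [0.5337, -0.0991, 0.0983]
ee_rot: [[0.0, -0.995, -0.104], [-0.0, -0.104, 0.995], [-1.0, -0.0, -0.0]]
wrist_force: [1.2, -0.3, 1.5]
gripper_width: 0.003
```

```bash
python3 go.py .5338 -.0988 .166 186; python3 - <<'E'
from h import *
import json
s=cam('scene');t=cam('top')
def tri(a,b):
    c1,d1=ray(s,a);c2,d2=ray(t,b);d1=d1[0];d2=d2[0]
    k=np.linalg.lstsq(np.c_[d1,-d2],c2-c1,rcond=None)[0];A=c1+d1*k[0];B=c2+d2*k[1];print(((A+B)/2).round(4),np.linalg.norm(A-B).round(4))
f=lambda x,y:(320+x/3.333,150+y/3.333); g=lambda x,y:(120+x/3.3,150+y/3.3)
tri(f(57,124),g(652,238)); tri(f(132,132),g(571,246)); tri(f(50,170),g(645,172)); tri(f(127,178),g(565,182))
E
```

```text
t 11.1833 pos [ 0.5337 -0.0991  0.0983] yaw -174.04 j [  6.6  20.  -19.5   0.  -50.4  -0.7] F [ 1.2 -0.3  1.5] w 0.003
txyz [-0.0903 -0.0002  0.0003] axyz [-0.0002 -0.0001  0.    ] rows 1.6235532480540857 0.005684885125790467
[ 0.5145 -0.1244  0.1135] 0.002
[ 0.5103 -0.0713  0.116 ] 0.0025
[ 0.5584 -0.1194  0.1093] 0.0042
[ 0.5529 -0.0664  0.1111] 0.0046
```

>>> play_rows([
  {"fingers":1,"tx":0.004,"ty":0,"tz":0,"ax":0,"ay":0,"az":0},
  {"fingers":1,"tx":0.006,"ty":0,"tz":0,"ax":0,"ay":0,"az":0},
  {"fingers":1,"tx":0.006,"ty":0,"tz":0,"ax":0,"ay":0,"az":0},
])

```text
time_s: 11.53
tcp_pos: [0.5339, -0.0993, 0.0944]
ee_rot: [[0.001, -0.995, -0.104], [-0.001, -0.104, 0.995], [-1.0, -0.001, -0.001]]
wrist_force: [-0.5, -1.3, 4.3]
gripper_width: 0.006
```

```bash
python3 trk.py j2; python3 - <<'E'
from h import *
a=cv2.imread('pics/j2_s.png'); p=cam('wrist'); w=p['image'][170:290,230:410,::-1]; t=cam('top')['image'][190:240,230:340,::-1]
f=lambda i:cv2.resize(i[150:240,320:440],(400,300),interpolation=cv2.INTER_CUBIC)
cv2.imwrite('pics/k3.png',np.vstack([np.hstack([f(a),cv2.resize(t,(400,300),interpolation=cv2.INTER_CUBIC)]),cv2.copyMakeBorder(cv2.resize(w,(450,300),interpolation=cv2.INTER_CUBIC),0,0,0,350,0)]))
print(r.sense()['wrist_force'])
E
```

```text
head mm (0.0, 0.9945052266120911) face mm (0.0, 0.9912819266319275) head+face (0.0, 0.9935675263404846)
[ 0.25127152 -2.15957187  4.84274751]
```

View pics/k3.png

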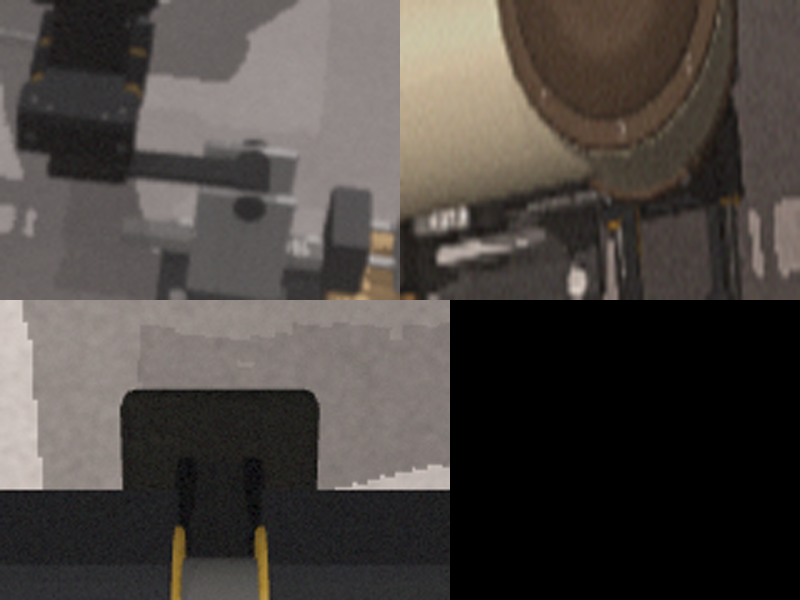

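>>> play_rows([
  {"fingers":1,"tx":0.006,"ty":0,"tz":0,"ax":0,"ay":0,"az":0},
  {"fingers":1,"tx":0.012,"ty":0,"tz":0,"ax":0,"ay":0,"az":0},
  {"fingers":1,"tx":0.012,"ty":0,"tz":0,"ax":0,"ay":0,"az":0},
])

```text
time_s: 11.93
tcp_pos: [0.5339, -0.0994, 0.0851]
ee_rot: [[0.001, -0.995, -0.104], [-0.001, -0.104, 0.995], [-1.0, -0.001, -0.001]]
wrist_force: [-0.6, -2.9, 4.7]
gripper_width: 0.005
```

```bash
python3 trk.py j3; python3 - <<'E'
from h import *
t=cam('top')
for n in('j1','j2','j3'):
    i=cv2.imread(f'pics/{n}_s.png')[:,:,1].astype(int); print(n,[i[185:222,c].tolist() for c in (345,)])
print(r.sense()['wrist_force'],r.sense()['tcp_pos'])
E
```

```text
head mm (3.75, 0.9895458817481995) face mm (3.75, 0.9746986031532288) head+face (4.0, 0.9849364161491394)
j1 [[29, 30, 21, 31, 29, 28, 27, 30, 27, 20, 33, 30, 32, 31, 29, 31, 38, 63, 87, 85, 85, 87, 87, 89, 89, 88, 87, 88, 84, 83, 84, 86, 88, 86, 88, 87, 85]]
j2 [[44, 37, 33, 29, 30, 30, 31, 28, 28, 27, 30, 33, 27, 32, 29, 38, 30, 25, 36, 66, 86, 86, 88, 85, 88, 90, 89, 85, 87, 87, 86, 87, 84, 88, 87, 89, 90]]
j3 [[54, 51, 54, 48, 37, 37, 37, 30, 29, 28, 30, 26, 23, 24, 26, 28, 33, 32, 31, 29, 32, 38, 63, 85, 88, 86, 85, 89, 84, 86, 84, 83, 87, 88, 87, 88, 88]]
[-0.1880692  -2.76977309  4.39256057] [ 0.53389621 -0.09944077  0.08542991]
```

>>> play_rows([
  {"fingers":1,"tx":0.006,"ty":0,"tz":0,"ax":0,"ay":0,"az":0},
  {"fingers":1,"tx":0.012,"ty":0,"tz":0,"ax":0,"ay":0,"az":0},
  {"fingers":1,"tx":0.018,"ty":0,"tz":0,"ax":0,"ay":0,"az":0},
  {"fingers":1,"tx":0.018,"ty":0,"tz":0,"ax":0,"ay":0,"az":0},
])

```text
time_s: 12.37
tcp_pos: [0.5338, -0.0985, 0.0714]
ee_rot: [[0.001, -0.995, -0.104], [0.001, -0.104, 0.995], [-1.0, -0.001, 0.001]]
wrist_force: [-1.1, 1.1, 6.0]
gripper_width: 0.006
```

```bash
python3 trk.py j4;  python3 go.py .5338 -.0988 .066 186
```

```text
head mm (9.5, 0.9915404915809631) face mm (9.5, 0.9841866493225098) head+face (9.5, 0.9903830289840698)
t 12.4167 pos [ 0.5338 -0.0985  0.0717] yaw -174.04 j [  6.6  21.9 -21.2  -0.  -46.8  -0.7] F [0.  0.1 6.4] w 0.005
txyz [ 0.0076  0.     -0.0004] axyz [-0.0002  0.0002  0.0002] rows 0.136449611617068 0.008706622294662401
```

>>> play_rows([
  {"fingers":1,"tx":0.004,"ty":0,"tz":0,"ax":0,"ay":0,"az":0},
  {"fingers":1,"tx":0.006,"ty":0,"tz":0,"ax":0,"ay":0,"az":0},
  {"fingers":1,"tx":0.006,"ty":0,"tz":0,"ax":0,"ay":0,"az":0},
])

```text
time_s: 12.67
tcp_pos: [0.5338, -0.098, 0.0674]
ee_rot: [[0.001, -0.995, -0.104], [0.001, -0.104, 0.995], [-1.0, -0.001, 0.001]]
wrist_force: [-1.2, 1.5, 6.5]
gripper_width: 0.007
```

>>> play_rows([
  {"fingers":1,"tx":0.003,"ty":0,"tz":0,"ax":0,"ay":0,"az":0},
  {"fingers":1,"tx":0.003,"ty":0,"tz":0,"ax":0,"ay":0,"az":0},
])

```text
time_s: 12.83
tcp_pos: [0.5339, -0.098, 0.0652]
ee_rot: [[0.001, -0.995, -0.104], [0.001, -0.104, 0.995], [-1.0, -0.001, 0.001]]
wrist_force: [-0.6, 2.8, 7.0]
gripper_width: 0.005
```

```bash
python3 trk.py j5;  python3 go.py .5338 -.0988 .066 186
```

```text
head mm (12.0, 0.9925930500030518) face mm (12.0, 0.9825127124786377) head+face (12.0, 0.9905058741569519)
t 12.8833 pos [ 0.5339 -0.098   0.0653] yaw -174.04 j [  6.7  22.4 -21.6  -0.1 -45.9  -0.7] F [-1.9  2.6  6.5] w 0.004
txyz [-0.0009  0.0003 -0.001 ] axyz [-0.0002  0.0003  0.0004] rows 0.025426230242339604 0.013548198570333634
```

>>> play_rows([
  {"fingers":1,"tx":0.003,"ty":0,"tz":0,"ax":0,"ay":0,"az":0},
  {"fingers":1,"tx":0.003,"ty":0,"tz":0,"ax":0,"ay":0,"az":0},
])

```text
time_s: 13.05
tcp_pos: [0.534, -0.098, 0.063]
ee_rot: [[0.001, -0.995, -0.104], [0.001, -0.104, 0.995], [-1.0, -0.001, 0.001]]
wrist_force: [-1.5, 2.2, 7.9]
gripper_width: 0.008
```

>>> play_rows([
  {"fingers":1,"tx":-0.02,"ty":0,"tz":0,"ax":0,"ay":0,"az":0},
  {"fingers":1,"tx":-0.04,"ty":0,"tz":0,"ax":0,"ay":0,"az":0},
  {"fingers":1,"tx":-0.055,"ty":0,"tz":0,"ax":0,"ay":0,"az":0},
  {"fingers":1,"tx":-0.055,"ty":0,"tz":0,"ax":0,"ay":0,"az":0},
])

```text
time_s: 13.38
tcp_pos: [0.5347, -0.0985, 0.1053]
ee_rot: [[0.004, -0.995, -0.104], [0.001, -0.104, 0.995], [-1.0, -0.004, 0.0]]
wrist_force: [-0.2, 0.2, -0.8]
gripper_width: 0.006
```

```bash
python3 trk.py j6;  python3 go.py .5338 -.0988 .066 186
```

```text
head mm (12.75, 0.9908766746520996) face mm (13.25, 0.974228024482727) head+face (13.0, 0.9852507710456848)
t 13.4333 pos [ 0.5338 -0.0984  0.104 ] yaw -174.06 j [  6.6  19.6 -19.2  -0.1 -51.1  -0.7] F [ 0.   0.9 -1. ] w 0.002
txyz [ 0.0507  0.0001 -0.0005] axyz [-0.0003  0.0003  0.0005] rows 0.9114946512072547 0.016309523365777952
```

>>> play_rows([
  {"fingers":1,"tx":0.015,"ty":0,"tz":0,"ax":0,"ay":0,"az":0},
  {"fingers":1,"tx":0.028,"ty":0,"tz":0,"ax":0,"ay":0,"az":0},
  {"fingers":1,"tx":0.042,"ty":0,"tz":0,"ax":0,"ay":0,"az":0},
  {"fingers":1,"tx":0.055,"ty":0,"tz":0,"ax":0,"ay":0,"az":0},
  {"fingers":1,"tx":0.055,"ty":0,"tz":0,"ax":0,"ay":0,"az":0},
])

```text
time_s: 13.85
tcp_pos: [0.5346, -0.0983, 0.0623]
ee_rot: [[0.001, -0.995, -0.105], [0.0, -0.105, 0.995], [-1.0, -0.001, 0.0]]
wrist_force: [0.1, 1.3, 6.7]
gripper_width: 0.003
```

>>> play_rows([
  {"fingers":1,"tx":-0.02,"ty":0,"tz":0,"ax":0,"ay":0,"az":0},
  {"fingers":1,"tx":-0.04,"ty":0,"tz":0,"ax":0,"ay":0,"az":0},
  {"fingers":1,"tx":-0.055,"ty":0,"tz":0,"ax":0,"ay":0,"az":0},
  {"fingers":1,"tx":-0.055,"ty":0,"tz":0,"ax":0,"ay":0,"az":0},
])

```text
time_s: 14.18
tcp_pos: [0.5342, -0.0987, 0.1044]
ee_rot: [[0.002, -0.995, -0.104], [0.0, -0.104, 0.995], [-1.0, -0.002, 0.0]]
wrist_force: [-1.1, 0.2, 0.2]
gripper_width: 0.001
```

```bash
python3 trk.py j7;  python3 go.py .5338 -.0988 .066 186
```

```text
head mm (25.25, 0.9899348020553589) face mm (25.5, 0.9773644804954529) head+face (25.5, 0.9857820868492126)
t 14.2333 pos [ 0.5333 -0.0987  0.1032] yaw -174.07 j [  6.6  19.7 -19.2  -0.1 -51.1  -0.7] F [-0.3 -0.5  0. ] w 0.008
txyz [ 0.0496 -0.0006 -0.0003] axyz [-0.0004  0.0002 -0.    ] rows 0.8913108938728195 0.011207258458715447
```

One more cycle (about 38 mm), then check before the contact phase.

>>> play_rows([
  {"fingers":1,"tx":0.015,"ty":0,"tz":0,"ax":0,"ay":0,"az":0},
  {"fingers":1,"tx":0.028,"ty":0,"tz":0,"ax":0,"ay":0,"az":0},
  {"fingers":1,"tx":0.042,"ty":0,"tz":0,"ax":0,"ay":0,"az":0},
  {"fingers":1,"tx":0.055,"ty":0,"tz":0,"ax":0,"ay":0,"az":0},
  {"fingers":1,"tx":0.055,"ty":0,"tz":0,"ax":0,"ay":0,"az":0},
])

```text
time_s: 14.65
tcp_pos: [0.5343, -0.0985, 0.0622]
ee_rot: [[0.001, -0.995, -0.105], [0.0, -0.105, 0.995], [-1.0, -0.001, -0.0]]
wrist_force: [-0.3, 1.6, 7.9]
gripper_width: 0.007
```

>>> play_rows([
  {"fingers":1,"tx":-0.02,"ty":0,"tz":0,"ax":0,"ay":0,"az":0},
  {"fingers":1,"tx":-0.04,"ty":0,"tz":0,"ax":0,"ay":0,"az":0},
  {"fingers":1,"tx":-0.055,"ty":0,"tz":0,"ax":0,"ay":0,"az":0},
  {"fingers":1,"tx":-0.055,"ty":0,"tz":0,"ax":0,"ay":0,"az":0},
])

```text
time_s: 14.98
tcp_pos: [0.534, -0.0988, 0.1039]
ee_rot: [[0.001, -0.995, -0.104], [0.0, -0.104, 0.995], [-1.0, -0.001, 0.0]]
wrist_force: [0.2, 0.1, -0.2]
gripper_width: 0.004
```

```bash
python3 trk.py j8;  python3 go.py .5338 -.0988 .066 186; python3 - <<'E'
from h import *
a=cv2.imread('pics/j8_s.png'); cv2.imwrite('pics/v8.png',cv2.resize(a[185:260,400:520],(800,500),interpolation=cv2.INTER_CUBIC))
E
```

```text
head mm (37.0, 0.9900900721549988) face mm (38.0, 0.9710069894790649) head+face (37.75, 0.9822185635566711)
t 15.0333 pos [ 0.5332 -0.0988  0.1028] yaw -174.07 j [  6.6  19.7 -19.2  -0.  -51.1  -0.7] F [-0.3 -0.2 -0.4] w 0.002
txyz [ 0.0491 -0.0009 -0.0002] axyz [-0.0004  0.0002 -0.0002] rows 0.883154352136706 0.012117178141056914
```

View pics/v8.png

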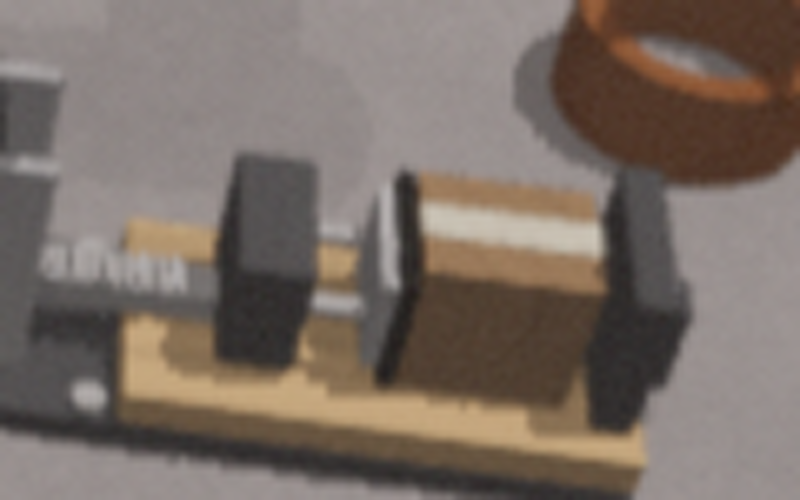

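>>> play_rows([
  {"fingers":1,"tx":0.015,"ty":0,"tz":0,"ax":0,"ay":0,"az":0},
  {"fingers":1,"tx":0.025,"ty":0,"tz":0,"ax":0,"ay":0,"az":0},
  {"fingers":1,"tx":0.035,"ty":0,"tz":0,"ax":0,"ay":0,"az":0},
  {"fingers":1,"tx":0.041,"ty":0,"tz":0,"ax":0,"ay":0,"az":0},
  {"fingers":1,"tx":0.041,"ty":0,"tz":0,"ax":0,"ay":0,"az":0},
])

```text
time_s: 15.45
tcp_pos: [0.5342, -0.0984, 0.0717]
ee_rot: [[0.0, -0.995, -0.104], [0.001, -0.104, 0.995], [-1.0, -0.001, 0.0]]
wrist_force: [0.9, 1.0, 7.0]
gripper_width: 0.002
```

```bash
python3 trk.py j9;  python3 go.py .5338 -.0988 .063 186
```

```text
head mm (45.5, 0.9924757480621338) face mm (45.5, 0.9578059911727905) head+face (45.5, 0.9755407571792603)
t 15.5 pos [ 0.5341 -0.0985  0.072 ] yaw -174.03 j [  6.7  21.9 -21.2  -0.  -46.9  -0.7] F [0.7 1.4 5.9] w 0.005
txyz [ 0.012   0.0005 -0.0004] axyz [-0.0002  0.0001  0.0002] rows 0.21571417791790015 0.006763461427214838
```

>>> play_rows([
  {"fingers":1,"tx":0.006,"ty":0,"tz":0,"ax":0,"ay":0,"az":0},
  {"fingers":1,"tx":0.011,"ty":0,"tz":0,"ax":0,"ay":0,"az":0},
  {"fingers":1,"tx":0.0135,"ty":0,"tz":0,"ax":0,"ay":0,"az":0},
  {"fingers":1,"tx":0.0135,"ty":0,"tz":0,"ax":0,"ay":0,"az":0},
])

```text
time_s: 15.83
tcp_pos: [0.5341, -0.0983, 0.0623]
ee_rot: [[0.001, -0.995, -0.104], [0.001, -0.104, 0.995], [-1.0, -0.001, 0.0]]
wrist_force: [0.5, 2.8, 8.0]
gripper_width: 0.007
```

```bash
python3 trk.py j10;  python3 go.py .5338 -.0988 .063 186
```

```text
head mm (48.75, 0.9893021583557129) face mm (45.5, 0.9588884711265564) head+face (46.75, 0.8799607157707214)
t 15.8833 pos [ 0.5341 -0.0984  0.0624] yaw -174.02 j [  6.7  22.6 -21.7  -0.  -45.6  -0.7] F [0.1 3.3 8.1] w 0.003
txyz [-0.0008  0.0005 -0.0005] axyz [-0.0001  0.0001  0.0003] rows 0.018831856426128963 0.007868110887361252
```

>>> play_rows([
  {"fingers":1,"tx":-0.02,"ty":0,"tz":0,"ax":0,"ay":0,"az":0},
  {"fingers":1,"tx":-0.04,"ty":0,"tz":0,"ax":0,"ay":0,"az":0},
  {"fingers":1,"tx":-0.055,"ty":0,"tz":0,"ax":0,"ay":0,"az":0},
  {"fingers":1,"tx":-0.055,"ty":0,"tz":0,"ax":0,"ay":0,"az":0},
])

```text
time_s: 16.22
tcp_pos: [0.5338, -0.0989, 0.1042]
ee_rot: [[0.001, -0.995, -0.104], [0.0, -0.104, 0.995], [-1.0, -0.001, 0.0]]
wrist_force: [0.6, 0.6, -0.4]
gripper_width: 0.006
```

```bash
python3 trk.py j11
```

```text
head mm (48.75, 0.9891446232795715) face mm (45.5, 0.9585889577865601) head+face (46.75, 0.8787832856178284)
```

>>> play_rows([
  {"fingers":1,"tx":0.012,"ty":0,"tz":0,"ax":0,"ay":0,"az":0},
  {"fingers":1,"tx":0.022,"ty":0,"tz":0,"ax":0,"ay":0,"az":0},
  {"fingers":1,"tx":0.03,"ty":0,"tz":0,"ax":0,"ay":0,"az":0},
  {"fingers":1,"tx":0.03,"ty":0,"tz":0,"ax":0,"ay":0,"az":0},
])

```text
time_s: 16.6
tcp_pos: [0.5338, -0.0992, 0.08]
ee_rot: [[-0.0, -0.995, -0.104], [-0.001, -0.104, 0.995], [-1.0, 0.0, -0.0]]
wrist_force: [1.1, -0.2, 6.7]
gripper_width: -0.001
```

```bash
python3 trk.py j12;  python3 go.py .5338 -.0988 .063 186
```

```text
head mm (53.75, 0.9882947206497192) face mm (45.75, 0.9311366677284241) head+face (46.5, 0.6488487124443054)
t 16.65 pos [ 0.5339 -0.0992  0.0803] yaw -174.02 j [  6.6  21.3 -20.7   0.  -48.   -0.7] F [ 0.7 -0.1  5.8] w 0.007
txyz [0.0231 0.     0.0005] axyz [-0.0001 -0.0002 -0.0001] rows 0.41497169505593073 0.00647651081776843
```

>>> play_rows([
  {"fingers":1,"tx":0.003,"ty":0,"tz":0,"ax":0,"ay":0,"az":0},
  {"fingers":1,"tx":0.005,"ty":0,"tz":0,"ax":0,"ay":0,"az":0},
  {"fingers":1,"tx":0.005,"ty":0,"tz":0,"ax":0,"ay":0,"az":0},
  {"fingers":1,"tx":0.005,"ty":0,"tz":0,"ax":0,"ay":0,"az":0},
])

```text
time_s: 16.98
tcp_pos: [0.5339, -0.099, 0.0772]
ee_rot: [[0.0, -0.995, -0.104], [-0.0, -0.104, 0.995], [-1.0, -0.0, -0.0]]
wrist_force: [0.4, 0.6, 8.1]
gripper_width: 0.008
```

```bash
python3 trk.py j13;  python3 go.py .5338 -.0988 .063 186; python3 - <<'E'
from h import *
a=cv2.imread('pics/j13_s.png'); cv2.imwrite('pics/v13.png',np.vstack([cv2.resize(a[180:260,400:520],(600,400),interpolation=cv2.INTER_CUBIC),cv2.resize(a[150:270,130:430],(600,200))]))
E
```

```text
head mm (54.5, 0.9913873672485352) face mm (45.75, 0.9105820655822754) head+face (46.5, 0.6107374429702759)
t 17.0333 pos [ 0.5339 -0.099   0.0772] yaw -174.02 j [  6.6  21.5 -20.9   0.  -47.6  -0.7] F [ 0.9 -0.2  8.1] w 0.003
txyz [0.0189 0.     0.0003] axyz [-0.0001 -0.0001 -0.    ] rows 0.3399614287378396 0.0036789431200250446
```

View pics/v13.png

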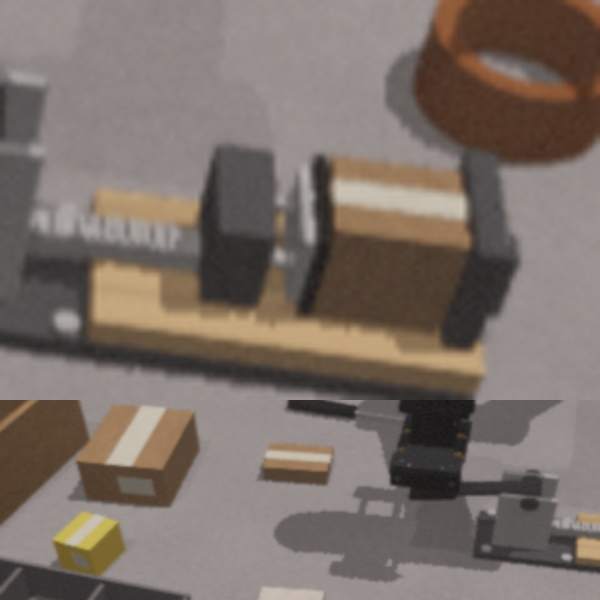

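The carton stands upright between both jaws and the spring gap has narrowed to about half. The loose cartons haven't moved and the paddle is held at about 8 N, so I'm handing in.

```bash
python3 -c "
from station import job; print(job.finish_job())"
```

```text
the job is handed in; nothing more can be done
None
```

I set the brown carton upright on the clamp bed and let go of it. I then pumped the trigger four full times plus one part press, and handed the job in while still holding the paddle down. `finish_job()` gives no verdict, so what follows is from my last checks.

- **Sprung face:** it is pushed in about 9 mm of its 20 mm. In the scene camera the jaw head had moved 54.5 mm and the face stopped at about 45.75 mm. I trust this to about 1 mm.
- **Carton:** the last picture shows it upright on the bed and pressed against the fixed jaw, with the gripper well away from it.
- **Paddle:** it was held down with about 8 N of wrist force and the lever well off its rest position.
- **Other cartons:** the flat carton, the large carton and the yellow look-alike are where they stood. I only checked this by eye in the last picture.
- **Time:** the clock stood at about 17 s of the 64 s allowed.

**Disagreement:** the gripper met the paddle at a TCP height of about 0.100 m, but the given sizes put that at 0.136 m. I never explained the difference. I went by the measured force and the jaw's movement instead, and the jaw advanced 12–13 mm per full press, as described. I could not measure directly that it was the fingertips touching the paddle.

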